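Drop the reconditioned injectors into a cylinder head on its tilted stand

TASK

Fit the three reconditioned injectors (bright steel, blue plug) into the three empty bores of the cylinder head, one in each bore, fully home so that the collar sits flat on the head. Guide each one well into its bore before you let it go, and never let one fall. Leave the worn brown injector with the red plug hanging in the rack, and do not disturb anything else on the bench.

Things in the scene. Friction and masses are not known exactly. Their poses are not given: they have to be found in the camera images.
- inj1: Injector: bright steel, blue plug, 158 mm, 0.35 kg, round about z (z: nozzle to plug). Origin: middle of the underside of its 38 mm collar, 6 mm thick. Above: 30 mm round grey grip from 6 to 50 mm, then a narrower plug to 68 mm. Below: 26 mm body to -34, taper to a 17 mm nozzle, -58 to -77, 8 mm tip to -90. Starts hung upright by its collar in the rack, origin 105 mm above the bench.
- inj2: Second reconditioned injector, the same as inj1.
- inj3: Third reconditioned injector, the same as inj1.
- worn: Worn injector, rusty brown with a red plug, otherwise shaped like inj1, hanging in another hole of the rack. Stays there.
- bore1 (a point): Middle of the mouth of an empty bore, on the flat raised face of the cylinder head. z: out along the bore, leaning towards the robot by head; y: along the row bore1, bore2, bore3, fitted, 85 mm apart. Bore 30 mm diameter, 100 mm deep. An injector that is home has its origin here and its z along this z. Towards +x, 42 mm away, a camshaft rises 20 mm above the face.
- bore2 (a point): The same for the next empty bore, 85 mm from bore1.
- bore3 (a point): The same for the third empty bore, 85 mm from bore2, next to the injector already fitted.
- fitted (a point): The fourth bore, in which an injector like the others is already fitted and clamped down: fixed, rising 68 mm above the face, its clamp fork on the camshaft side.
- head (a joint): Lean of the cylinder head on its stand, rad from level; its top and the bore axes lean towards the robot (-x of the stand). Locked: it does not move when handled.
- stand: Fixed grey stand carrying the aluminium cylinder head (360 mm along y, 160 mm wide, 118 mm thick) between two uprights 165 mm tall, 406 mm apart, feet 200 mm along x. Origin: on the bench midway between the feet. The pivot is 135 mm above it; with the head level the row of bore mouths is 20 mm towards -x from the pivot and 63 mm above it.
- rack: Fixed grey sheet-metal rack, 235 mm (x) by 160 mm (y), 105 mm high. Origin: on the bench under its centre. Top plate with six 30 mm holes at x = -75, 0, +75 mm and y = -37.5, +37.5 mm; the four at x = -75 and 0 hold the three reconditioned injectors and the worn one, in any order; the other two are empty.
- wrench: Steel spanner 220 mm long lying on the bench, loose.
- mallet: Hammer 260 mm long lying on the bench, loose.
- grease: Squat grease jar, 68 mm diameter, 55 mm high, loose.
- spray: Red spray can, 62 mm diameter, 190 mm high, standing loose behind the rack.
- redbin: Small red bin 150 x 95 mm, 70 mm high, with copper washers, loose.
- plug: Brass gauge plug, 44 mm diameter, 65 mm high, standing loose.
Mind the look-alikes: they are no part of the job. What is shaped like the inj3 but purple is not meant.

How it is judged (in metres and radians):
At the end, for the whole second after the job is handed in: Each of the three reconditioned injectors stands at rest in an empty bore of its own, the middle of its collar's underside within 6 mm of the bore's mouth and its axis within 0.1 rad of the bore's; the worn injector still hangs upright in its hole of the rack, within 20 mm of where it was (((distance between inj1 and bore1 below 0.006 m and angle between the z axis of inj1 and the z axis of bore1, either way round below 0.1 rad) or (distance between inj1 and bore2 below 0.006 m and angle between the z axis of inj1 and the z axis of bore2, either way round below 0.1 rad) or (distance between inj1 and bore3 below 0.006 m and angle between the z axis of inj1 and the z axis of bore3, either way round below 0.1 rad)) and ((distance between inj2 and bore1 below 0.006 m and angle between the z axis of inj2 and the z axis of bore1, either way round below 0.1 rad) or (distance between inj2 and bore2 below 0.006 m and angle between the z axis of inj2 and the z axis of bore2, either way round below 0.1 rad) or (distance between inj2 and bore3 below 0.006 m and angle between the z axis of inj2 and the z axis of bore3, either way round below 0.1 rad)) and ((distance between inj3 and bore1 below 0.006 m and angle between the z axis of inj3 and the z axis of bore1, either way round below 0.1 rad) or (distance between inj3 and bore2 below 0.006 m and angle between the z axis of inj3 and the z axis of bore2, either way round below 0.1 rad) or (distance between inj3 and bore3 below 0.006 m and angle between the z axis of inj3 and the z axis of bore3, either way round below 0.1 rad)) and linear speed of each of inj1, inj2, inj3 below 0.02 m/s and distance of worn from where it was at the start of the episode below 0.02 m and angle between worn's own z axis and vertical below 0.2 rad); the robot touches nothing.
It fails at once if a reconditioned injector falls: faster than 0.55 m/s while no finger holds it ((linear speed of inj1 above 0.55 m/s and contact force between inj1 and the fingers below 0.1 N) or (linear speed of inj2 above 0.55 m/s and contact force between inj2 and the fingers below 0.1 N) or (linear speed of inj3 above 0.55 m/s and contact force between inj3 and the fingers below 0.1 N)).
It fails at once if the worn injector is moved more than 20 mm (distance of worn from where it was at the start of the episode above 0.02 m).
It fails at once if a loose thing on the bench is moved more than 30 mm (distance of any of wrench, mallet, grease, spray, redbin, plug from where it was at the start of the episode above 0.03 m).
It also fails if it takes over 72 s, if anything falls off the work surface, if the arm or the gripper's body presses on something with over 40 N, if the wrist force passes 120 N, or if a joint passes its speed limit or range.

ROBOT

A 6-joint arm with a two-finger parallel gripper is mounted at the origin on the work surface. World frame = base frame: x ahead of the robot, y to its left, z up, the work surface at z = 0. Lengths are in mm, angles in rad, forces in N, time in s.
With the tool pointing down it reaches from about 300 to 875 mm from the base axis. Payload 6.4 kg.
Tool frame: the origin (TCP) lies between the finger pads; the fingertips stand manip.tip_reach ahead of it and the grasp point (between the pads) is the TCP (manip.tip_reach is the distance from the TCP to the fingertips, in mm); z points along the fingers, y is the line along which they close (so a half turn about z gives the same grasp; the last joint's range is limited). The gripper opens to 88 mm and grips with 3 to 60 N. Pads are 18 mm wide; open, the fingers measure 123 mm over their backs; the gripper's body (75 mm by 187 mm) begins 45 mm behind the grasp point.
Start: joints at [-1.551, 0.181, 1.607, -0, 1.354, -0.206], TCP at [128.75, -560.415, 257.714] pointing down, gripper open.
Joint ranges: [-2.99, 2.99], [-0.89, 2.07], [0.3, 2.58], [-1.14, 4.28], [0, 2.63], [-3.12, 3.12]. Speed limits (rad/s): [2.57, 2.57, 3.01, 3.14, 3.14, 3.14].

INTERFACE

Orientations are given as a unit quaternion [x, y, z, w].
In Python, from plant import manip, command_gripper, solve_ik, camera gives the robot as it stands. The module is installed in compiled form; this text tells all that it offers. Calls block until the motion is done:
- manip.move_pose(position, orientation): joint-space move of the TCP to a pose.
- manip.movel(position, attitude=None, speed=150): straight line of the TCP; attitude=None keeps the orientation; speed is the mean speed in mm/s.
- manip.movej(angles): joint-space move.
- command_gripper(opening, grasp_force=None): opening from 0.0 (shut) to 1.0 (fully open); grasp_force is the grip in N (None keeps the last); returns when the fingers have stopped.
- manip.sleep(seconds).
- solve_ik(position, orientation): joint angles nearest the present ones, or None.
- manip.observe(): the state.
- camera(name): name is "scene" or "top" or "wrist"; returns a dict with "pixels" (420x560x3 uint8, blue, green, red), "vertical_fov" (degrees; the focal length in pixels is half the picture's height over the tangent of half this angle, whatever the lens; pixels are square), "cx", "cy" (the principal point, pixels), "dist" ([k1, k2, p1, p2, k3] as OpenCV has them; the pictures are not rectified), "position" and "rotation" of the camera in the world. Camera axes: x right, y down, z forward; pixel columns grow to the right and rows downward; lengths in mm; the calibration is good to about 2 mm. A picture is of the moment at which its call begins. There is no depth.
A pose or a line that the arm cannot do raises manip.IKError and nothing moves.
- manip.hand_in(): hands the job in; it is judged then, once.
The state is a dict: "time_s": time; "qpos": joint angles; "qd": joint speeds; "effort": joint torques, N m; "ee_pos": TCP position; "eef_rot": TCP orientation; "wrist_force": force on the tool from outside, world axes, zero at the start; "torque": the same for the moment, N m; "gripper_width": opening from 0.0 (shut) to 1.0 (fully open); "finger_force": force on a finger pad.
Only numpy, scipy, OpenCV 4.12 (cv2) and the standard library are available. Lean on these libraries where they do the work, as an engineer would, in place of code of your own. Each camera call takes 0.05 s, during which the arm holds its last target. There are 200 camera calls.

## Working session

There is one attempt and no reset: what is moved stays moved. The work goes in short steps, each a Python script; the robot and the scene stay as the last script left them, time stands still between calls to the robot, and variables do not carry over. Pictures are saved under pics/ and viewed, at most 10 in all, crops included, and the job is handed in when it is done.

```bash
mkdir -p pics; cat > look.py <<'E'
import pickle,cv2
from plant import camera,manip
def snap(n,tag):
    c=camera(n); cv2.imwrite(f'pics/{tag}.png',c['pixels']); pickle.dump(c,open(f'pics/{tag}.pkl','wb')); return c
E
python3 - <<'E'
from look import *
for n in ('scene','top','wrist'):
    c=snap(n,n+'0'); print(n,c['vertical_fov'],c['cx'],c['cy'],c['dist'],c['position'],c['rotation'])
print(manip.observe(), manip.tip_reach)
E
```

```text
scene 57.59107203446702 278.66712984174757 210.46892718696316 [0.01690995 0.         0.         0.         0.        ] [1289.21282813 -661.04729158  987.61245791] [ 0.80855617  0.39478795 -0.1800525  -0.39744243]
top 52.4798162052719 277.3712558442079 220.54792229648228 [-0.08907901  0.          0.          0.          0.        ] [ 230.20358223   26.79083869 1567.21027488] [ 0.70963158 -0.69812088  0.0651183  -0.06935312]
wrist 68.15603045418234 277.18363083597643 204.96085639131303 [-0.05286631  0.          0.          0.          0.        ] [ 193.52201771 -546.93609167  383.44024856] [ 0.77585193 -0.61752922 -0.08101827  0.10073476]
{'time_s': 0.15, 'qpos': array([-1.55132672e+00,  1.81366874e-01,  1.60778839e+00, -1.00523390e-06,
        1.35379403e+00, -2.06286635e-01]), 'qd': array([-0.0009352 , -0.00113839, -0.00388317,  0.00019122,  0.00096911,
       -0.0003811 ]), 'effort': array([ 7.16858449e-04, -4.34231758e+01, -3.42174447e+01,  7.02446164e-02,
        3.56044562e-02, -8.15462727e-05]), 'ee_pos': array([ 128.72648744, -560.00436796,  257.01418485]), 'eef_rot': array([ 9.93635785e-01,  1.12638651e-01,  6.27804395e-05, -6.75411819e-04]), 'wrist_force': array([ 0.04662381,  0.41137525, -1.07423166]), 'torque': array([0.05224719, 0.017243  , 0.01865764]), 'finger_force': 0.0, 'gripper_width': 1.0051968110174865} 19.0
```

View pics/top0.png

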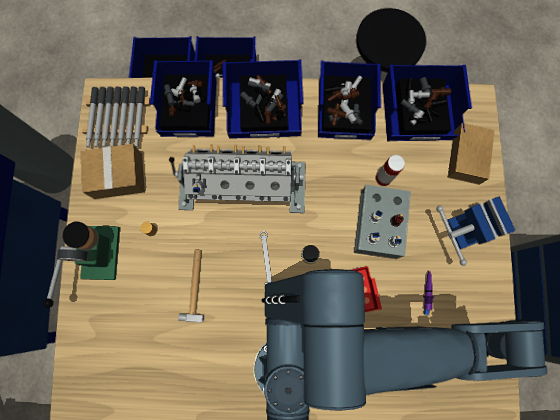

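View pics/scene0.png

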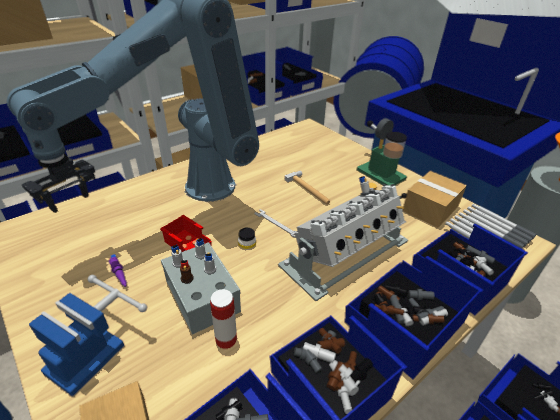

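Top: rack around (385,222), with the worn injector at (398,219), blue ones near (376,217), (374,240) and (398,240), and empty holes at (376,197) and (402,197). Head row: fitted near (197,188), empty bores near (224,185), (250,185) and (275,185). Scene view agrees. Next I'll get rough positions, then wrist close-ups.

```bash
cat > geo.py <<'E'
import numpy as np,cv2,pickle
from scipy.spatial.transform import Rotation as R
def load(t): return pickle.load(open(f'pics/{t}.pkl','rb'))
def K(c):
    f=c['pixels'].shape[0]/2/np.tan(np.radians(c['vertical_fov'])/2)
    return np.array([[f,0,c['cx']],[0,f,c['cy']],[0,0,1]])
def rays(c,uv):
    p=cv2.undistortPoints(np.array(uv,float).reshape(-1,1,2),K(c),np.array(c['dist']))[:,0]
    d=R.from_quat(c['rotation']).apply(np.c_[p,np.ones(len(p))]); return d/np.linalg.norm(d,axis=1)[:,None]
def onz(c,uv,z):
    d=rays(c,uv); o=np.array(c['position']); return o+d*((z-o[2])/d[:,2])[:,None]
def proj(c,P):
    r=R.from_quat(c['rotation']).inv(); rv=r.as_rotvec(); t=-r.apply(c['position'])
    return cv2.projectPoints(np.array(P,float).reshape(-1,1,3),rv,t,K(c),np.array(c['dist']))[0][:,0]
def tri(cs,uvs):
    A=0;b=0
    for c,uv in zip(cs,uvs):
        d=rays(c,[uv])[0]; M=np.eye(3)-np.outer(d,d); A=A+M; b=b+M@c['position']
    return np.linalg.solve(A,b)
E
python3 - <<'E'
from geo import *; from look import *
c=load('top0')
print(onz(c,[(376,197),(402,197)],105).round(), onz(c,[(376,217),(398,219),(374,240),(398,240)],173).round())
print(onz(c,[(197,188),(224,185),(250,185),(275,185)],190).round())
from plant import solve_ik
o=manip.observe()
q=R.from_quat(o['eef_rot']); w=load('wrist0')
print('cam in tool',q.inv().apply(w['position']-o['ee_pos']),(q.inv()*R.from_quat(w['rotation'])).as_matrix().round(2))
E
```

```text
[[ 603. -310.  105.]
 [ 604. -404.  105.]] [[ 516. -293.  173.]
 [ 511. -367.  173.]
 [ 438. -284.  173.]
 [ 439. -365.  173.]]
[[603. 309. 190.]
 [614. 218. 190.]
 [615. 131. 190.]
 [617.  47. 190.]]
cam in tool [  66.11160587    1.59950744 -126.40999691] [[ 0.   -0.97 -0.26]
 [ 1.    0.    0.  ]
 [-0.   -0.26  0.97]]
```

```bash
python3 - <<'E'
from geo import *; from look import *
q=[1.,0,0,0]
def go(p,tag):
    manip.move_pose(p,q); manip.sleep(0.3); snap('wrist',tag); print(tag,manip.observe()['time_s'],manip.observe()['ee_pos'].round(1))
go([390,-330,330],'r1'); go([420,-290,330],'r2'); go([500,90,340],'h1'); go([530,190,380],'h2')
snap('top','top1'); snap('scene','scene1')
a=[cv2.imread(f'pics/{t}.png') for t in ('r1','r2','h1','h2')]
cv2.imwrite('pics/m.png',cv2.resize(np.vstack([np.hstack(a[:2]),np.hstack(a[2:])]),(800,600),interpolation=cv2.INTER_AREA))
E
```

```text
r1 1.8333 [ 389.7 -330.4  329.8]
r2 2.5 [ 419.6 -290.6  330. ]
h1 4.2917 [500.1  89.5 340. ]
h2 5.1667 [529.9 189.2 379.8]
```

View pics/m.png

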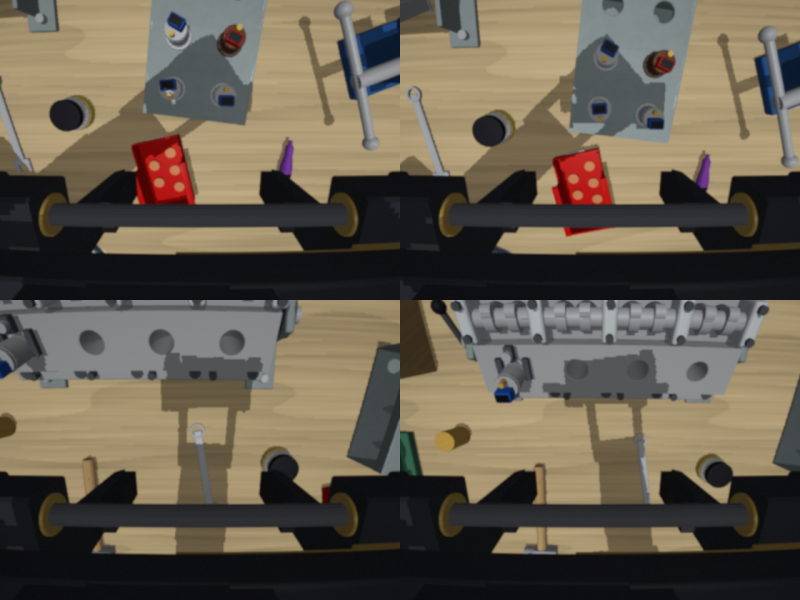

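Mosaic: rack views show the worn injector as the red plug on the right of the far pair, with three blue plugs. The plugs are off-axis blocks, so their centres can't be used as the axis. Head views show three dark bores, with the fitted injector on the left leaning towards the robot. Next I'll enlarge one of each.

```bash
python3 - <<'E'
import cv2
a=cv2.imread('pics/r2.png')[20:210,220:430]; cv2.imwrite('pics/r2c.png',cv2.convertScaleAbs(cv2.resize(a,None,fx=3,fy=3,interpolation=cv2.INTER_CUBIC),alpha=1.6))
a=cv2.imread('pics/h2.png')[0:160,70:510]; cv2.imwrite('pics/h2c.png',cv2.convertScaleAbs(cv2.resize(a,None,fx=1.8,fy=1.8,interpolation=cv2.INTER_CUBIC),alpha=1.5))
E
```

```text
(no output)
```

View pics/r2c.png

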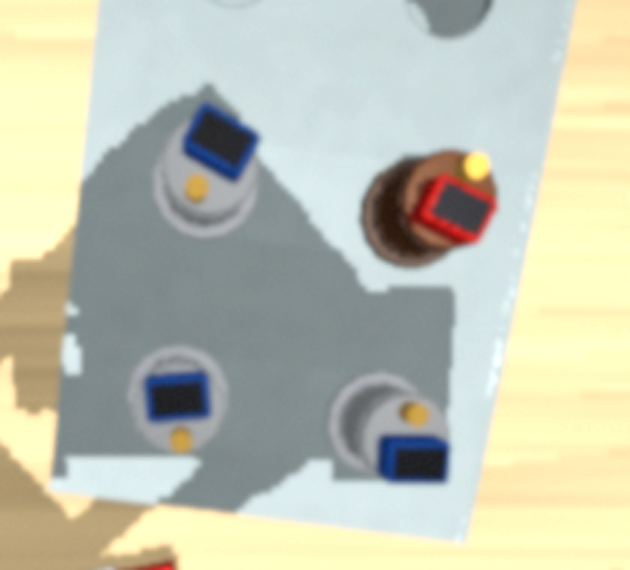

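View pics/h2c.png

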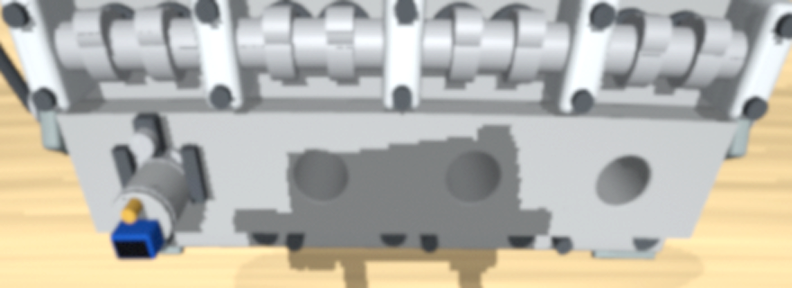

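r2 crop: the 38 mm collar circles are centred (crop px) at A(206,186), B(178,400), C(380,425), worn(413,214). h2 crop: bore mouths at (320,176), (473,176), (623,180). Second views follow for cross-checking.

```bash
python3 - <<'E'
import cv2,numpy as np
def crop(t,y0,y1,x0,x1,f,al=1.5): return cv2.convertScaleAbs(cv2.resize(cv2.imread(f'pics/{t}.png')[y0:y1,x0:x1],None,fx=f,fy=f,interpolation=cv2.INTER_CUBIC),alpha=al)
a=crop('h1',0,120,0,400,2); b=crop('top1',150,210,180,310,3); c=crop('r1',0,180,195,375,2)
im=np.zeros((600,800,3),np.uint8); im[:240,:800]=a; im[240:420,:390]=b; im[240:600,400:760]=c
cv2.imwrite('pics/m2.png',im)
E
```

```text
(no output)
```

View pics/m2.png

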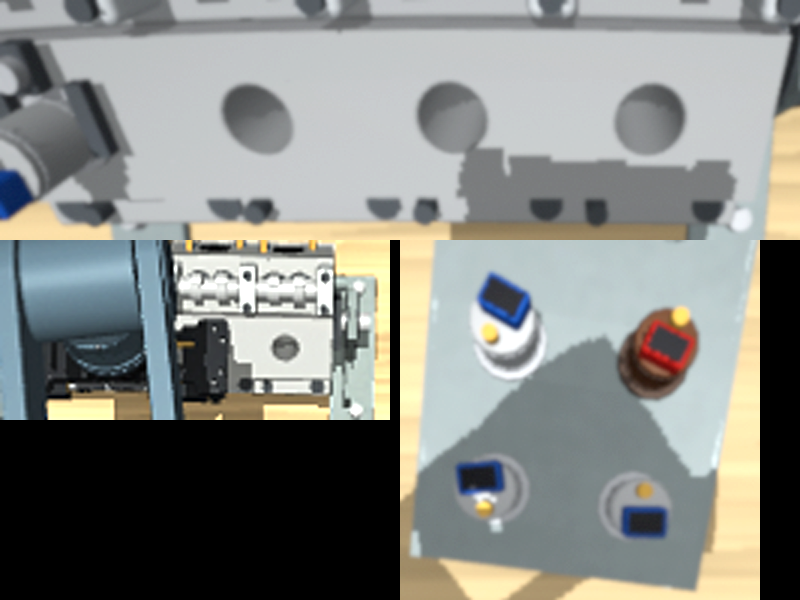

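```bash
python3 - <<'E'
from geo import *; from look import *
def tilt(t): return (R.from_euler('y',-t)*R.from_quat([1,0,0,0])).as_quat()
for p,t in (([420,130,290],1.2),([430,130,310],1.0),([450,130,320],0.8)):
    try: manip.move_pose(p,tilt(t)); break
    except manip.IKError as e: print('ik',t)
manip.sleep(.3); snap('wrist','h3'); print(manip.observe()['time_s'])
a=cv2.imread('pics/h3.png')[20:280]
cv2.imwrite('pics/h3c.png',cv2.convertScaleAbs(cv2.resize(a[:, 60:500],None,fx=1.8,fy=1.8,interpolation=cv2.INTER_CUBIC),alpha=1.4))
# h1 mouths: contours of dark on bright
g=cv2.cvtColor(cv2.imread('pics/h1.png'),cv2.COLOR_BGR2GRAY)
m=((g<112)&(g>20)).astype(np.uint8)
for c in cv2.findContours(m[:120],cv2.RETR_EXTERNAL,cv2.CHAIN_APPROX_NONE)[0]:
    if 400<cv2.contourArea(c)<1800: print(cv2.contourArea(c),cv2.fitEllipse(cv2.convexHull(c)))
# rack collars
c1,c2=load('r1'),load('r2')
P2=np.array([(206,186),(178,400),(380,425),(413,214)])/3+[220,20]
P1=(np.array([(509,342),(492,489),(635,508),(655,360)])-[400,240])/2+[195,0]
print(onz(c1,P1,111).round(1)); print(onz(c2,P2,111).round(1))
E
```

```text
ik 1.2
6.6917
959.5 ((324.7602233886719, 59.12677764892578), (34.08262634277344, 37.44234085083008), 44.05887222290039)
921.0 ((127.9522705078125, 58.82147216796875), (30.286096572875977, 40.3156623840332), 133.85418701171875)
[[ 528.3 -303.7  111. ]
 [ 454.3 -293.   111. ]
 [ 444.2 -370.5  111. ]
 [ 519.6 -379.1  111. ]]
[[ 527.8 -304.4  111. ]
 [ 453.3 -294.6  111. ]
 [ 444.1 -369.7  111. ]
 [ 518.8 -377.6  111. ]]
```

View pics/h3c.png

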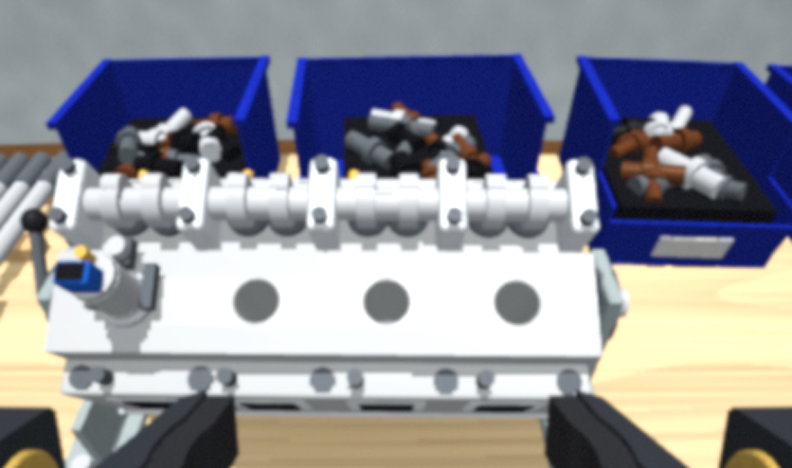

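h3 crop: three clean bores at (256,301), (386,302) and (517,303), with the face's front edge from (47,352) to (602,357). Rack collars agree within 1.5 mm between views, with 75–77 mm spacing. Now triangulate the mouths and the lean.

```bash
python3 - <<'E'
from geo import *
g=cv2.cvtColor(cv2.imread('pics/h3.png'),cv2.COLOR_BGR2GRAY)
m=(g<135).astype(np.uint8); e3=[];el=[]
for c in cv2.findContours(m[150:220],cv2.RETR_EXTERNAL,cv2.CHAIN_APPROX_NONE)[0]:
    if 250<cv2.contourArea(c)<900:
        e=cv2.fitEllipse(c); 
        if 180<e[0][0]<360: e3.append((e[0][0],e[0][1]+150)); el.append(e)
o=np.argsort([p[0] for p in e3]); e3=np.array(e3)[o]; print(e3,[np.round(el[i][1:2],1) for i in o])
h1=np.array([(128,59),(226.2,58.6),(324.8,59.3)]); h2=np.array([(320,176),(473,176),(623,180)])/1.8+[70,0]; t0=[(224,185),(250,185),(275,185)]
C={t:load(t) for t in('h1','h2','h3','top0')}
P=[]
for i in range(3):
    p=tri([C['h1'],C['h2'],C['h3']],[h1[i],h2[i],e3[i]]); p13=tri([C['h1'],C['h3']],[h1[i],e3[i]]); P.append(p13)
    print(p.round(1),p13.round(1),[(proj(C[t],p13)[0]-u).round(1) for t,u in (('h1',h1[i]),('h2',h2[i]),('h3',e3[i]),('top0',t0[i]))])
P=np.array(P); print(np.linalg.norm(np.diff(P,axis=0),axis=1))
# front edge corner right: triangulate h1/h2/h3
v=lambda a,s,ox,oy: np.array(a)/s+[ox,oy]
r3=v((602,357),1.8,60,20);r2=v((692,237),1.8,70,0);r1=v((765,222),2,0,0)
l3=v((47,352),1.8,60,20);l2=v((97,232),1.8,70,0)
for cs,us in ((('h1','h2','h3'),(r1,r2,r3)),(('h1','h3'),(r1,r3)),(('h2','h3'),(r2,r3)),(('h2','h3'),(l2,l3))):
    e=tri([C[c] for c in cs],us); d=P[1]-e; u=(P[0]-P[2]); u/=np.linalg.norm(u); d-=u*(d@u); print(e.round(1),'edge->row',d.round(1),np.linalg.norm(d).round(1),'lean',np.arctan2(-d[2],np.hypot(d[0],d[1]))*-1)
from scipy.optimize import brentq
for z in P[:,2]: print('lean from z',[brentq(lambda L:135+63*np.cos(L)-20*np.sin(L)-z-dz,-.3,1.2) for dz in (-1,0,1)])
E
```

```text
[[201.86999512 186.71739197]
 [274.17315674 187.16196442]
 [346.93554688 187.81155396]] [array([[22.8, 24.6]]), array([[22.8, 24.3]]), array([[22.8, 24.6]])]
[621.2 217.  179.8] [621.9 217.4 179. ] [array([0.1, 0. ]), array([-0.6, -1.1]), array([-0.1, -0. ]), array([ 0.8, -1.3])]
[620.8 131.7 179.2] [620.8 131.8 179.1] [array([-0.3, -0.1]), array([-0.4,  0. ]), array([0.2, 0.1]), array([ 0. , -0.7])]
[619.7  46.6 179.5] [620.1  46.6 178.9] [array([-0., -0.]), array([-0.4, -0.6]), array([0., 0.]), array([ 0.3, -0.1])]
[85.65215824 85.2439122 ]
[583.5  -7.2 165.6] edge->row [35.8 -0.4 13.5] 38.3 lean 0.359104690183413
[578.2  -4.7 173.4] edge->row [41.2 -0.4  5.6] 41.6 lean 0.13591431445877036
[588.   -7.2 161.7] edge->row [31.4 -0.3 17.3] 35.8 lean 0.5037159972962806
[591.4 354.1 161.9] edge->row [31.7 -0.3 17.3] 36.1 lean 0.5002425943100463
lean from z [0.5556385548896713, 0.5355533805578369, 0.5151020709764402]
lean from z [0.553325186421983, 0.5331989398924303, 0.5127032658728985]
lean from z [0.5573562616065031, 0.5373014035141631, 0.5168828313619787]
```

```bash
python3 - <<'E'
from geo import *
c=load('h2');c3=load('h3')
P=np.array([[621.6,217.2,179.2],[620.8,131.8,179.1],[619.9,46.6,179.1]])
y=(P[0]-P[2]);y/=np.linalg.norm(y); b4=P[1]+170*y
for L in (.4,.46,.52,.58):
    n=np.array([-np.sin(L),0,np.cos(L)])
    print(L,((proj(c,[b4,b4+50*n,b4+68*n])-[70,0])*1.8).round().tolist(),((proj(c3,[b4+50*n])-[60,20])*1.8).round().tolist())
E
python3 -c "
import cv2
a=cv2.imread('pics/h2.png')[50:150,110:210]; b=cv2.imread('pics/h3.png')[140:220,80:180]
import numpy as np
im=np.zeros((400,800,3),np.uint8); im[:,:400]=cv2.resize(a,None,fx=4,fy=4); im[:320,400:]=cv2.resize(b,None,fx=4,fy=4); cv2.imwrite('pics/fit.png',cv2.convertScaleAbs(im,alpha=1.3))"
```

```text
0.4 [[169.0, 174.0], [139.0, 209.0], [126.0, 223.0]] [[91.0, 266.0]]
0.46 [[169.0, 174.0], [141.0, 214.0], [129.0, 232.0]] [[91.0, 271.0]]
0.52 [[169.0, 174.0], [142.0, 220.0], [131.0, 239.0]] [[90.0, 275.0]]
0.58 [[169.0, 174.0], [144.0, 225.0], [134.0, 247.0]] [[89.0, 280.0]]
```

View pics/fit.png

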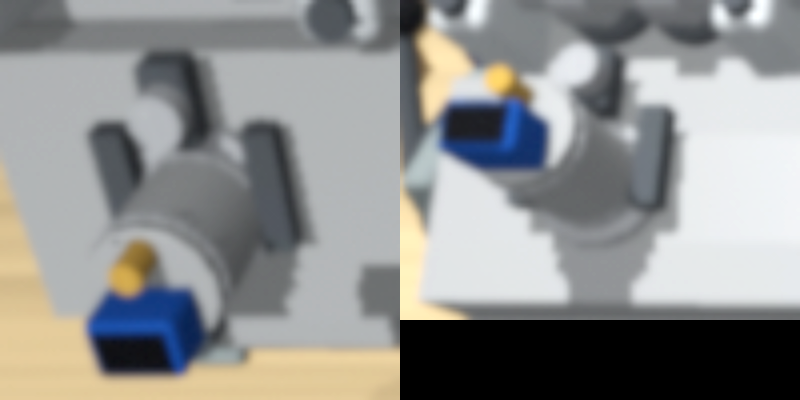

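Fitted injector's end-face centre gives lean ≈ 0.50–0.515, matching the edge (0.50) and mouth-height (0.53) estimates, so I'll use 0.51. First injector, A → bore3, with guarded insertion.

```bash
cat > act.py <<'E'
from geo import *; from look import *
from plant import command_gripper
INJ=dict(A=(528.0,-304.0),B=(453.8,-293.8),C=(444.2,-370.1))
P=np.array([[619.9,46.6,179.1],[620.8,131.8,179.1],[621.6,217.2,179.1]])  # bore1..3
L=.51; H=32.
y=P[2]-P[0]; y/=np.linalg.norm(y); n=np.array([-np.sin(L),0,np.cos(L)]); n-=y*(n@y); n/=np.linalg.norm(n)
QB=R.from_matrix(np.c_[np.cross(-y,-n),-y,-n]).as_quat()
QD=np.array([1.,0,0,0]); OPEN=.56
st=manip.observe
def pick(k):
    p=np.array([*INJ[k],105+H])
    command_gripper(OPEN); manip.move_pose(p+[0,0,110],QD); manip.movel(p,speed=120); manip.sleep(.1)
    print('pre',st()['wrist_force'].round(1),st()['ee_pos'].round(1))
    command_gripper(0.,40); manip.sleep(.2); s=st(); print('grip w',s['gripper_width']*88,'F',s['finger_force'],s['wrist_force'].round(1))
    manip.movel(p+[0,0,200],speed=180); s=st(); print('lift',s['gripper_width']*88,s['finger_force'],s['time_s'])
def over(i):
    manip.move_pose(P[i]+n*(H+170),QB); manip.movel(P[i]+n*(H+97),speed=120); manip.sleep(.2)
    s=st(); print('over',s['ee_pos'].round(1),(P[i]+n*(H+97)).round(1),s['time_s'])
def insert(i,stops,f0,off=np.zeros(3)):
    """guarded descent along the bore; sidewards force shifts the line; returns offset"""
    for d in stops:
        manip.movel(P[i]+n*(H+d)+off,speed=60); manip.sleep(.08)
        f=st()['wrist_force']-f0; fn=f@n; fl=f-n*fn
        print(d,'fn',fn.round(1),'lat x',(fl@np.cross(y,n)).round(1),'y',(fl@y).round(1),'off',off.round(2))
        if abs(fn)>20 or np.linalg.norm(fl)>35: print('STOP'); break
        off=off+np.clip(.06*fl,-.5,.5)
    return d,off
def release(i):
    command_gripper(OPEN); manip.movel(np.array(st()['ee_pos'])+n*110,speed=150); print('t',st()['time_s'])
E
python3 - <<'E'
from act import *
pick('A'); over(2); snap('wrist','w1')
print(st()['wrist_force'])
E
```

```text
pre [-0.2 -0.1 -0.5] [ 528.6 -304.4  138.2]
grip w 29.12364656652005 F 39.996644742786884 [-1.5  4.2  5.3]
lift 28.715062825318068 39.99701974913478 12.125
over [558.8 218.  292.9] [558.6 217.8 291.7] 14.975
[-0.39083128  0.91121144 -3.82602466]
```

```bash
python3 - <<'E'
from act import *
f0=st()['wrist_force']
d,off=insert(2,[75,58,45,34,24,14,7,3],f0)
np.save('f0.npy',f0); np.save('off.npy',off); print(st()['ee_pos'],st()['time_s'])
E
```

```text
75 fn -0.5 lat x -0.4 y -0.8 off [0. 0. 0.]
58 fn -0.1 lat x 0.7 y -0.2 off [-0.02 -0.05 -0.01]
45 fn -0.8 lat x 0.5 y -1.2 off [ 0.02 -0.06  0.01]
34 fn -1.0 lat x -0.2 y -1.4 off [ 0.04 -0.14  0.03]
24 fn -1.1 lat x -0.6 y -0.2 off [ 0.03 -0.22  0.02]
14 fn -0.3 lat x 0.7 y -1.4 off [ 0.   -0.23  0.  ]
7 fn -1.1 lat x 0.3 y -0.3 off [ 0.03 -0.32  0.02]
3 fn 0.4 lat x 0.6 y -0.4 off [ 0.05 -0.34  0.03]
[604.70019722 217.1119631  209.79877208] 18.4917
```

```bash
cat >> act.py <<'E'
def seat(i,f0,off):
    for d in np.arange(2,-4,-1.):
        manip.movel(P[i]+n*(H+d)+off,speed=40); manip.sleep(.05); f=(st()['wrist_force']-f0)
        print(d,(f@n).round(1),np.linalg.norm(f).round(1))
        if f@n>8: break
    release(i)
E
python3 - <<'E'
from act import *
seat(2,np.load('f0.npy'),np.load('off.npy')); snap('wrist','s1')
cv2.imwrite('pics/s1c.png',cv2.convertScaleAbs(np.hstack([cv2.imread('pics/s1.png'),cv2.imread('pics/w1.png')])[:300],alpha=1.3)[:, :][:, ::1])
a=cv2.imread('pics/s1c.png'); cv2.imwrite('pics/s1c.png',cv2.resize(a,(800,214),interpolation=cv2.INTER_AREA))
E
```

```text
2.0 10.2 10.5
t 20.1583
```

View pics/s1c.png

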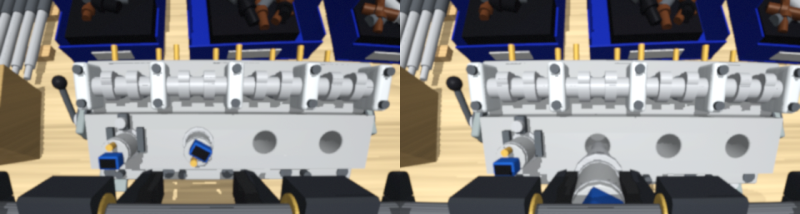

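Left view: injector sits in bore3 with its plug at (200,150) and the collar against the face. The force rose sharply at the collar, as expected. Next B → bore2.

```bash
cat >> act.py <<'E'
def fit(k,i):
    manip.move_pose(np.array([450.,0,380]),QD); pick(k); over(i); f0=st()['wrist_force']
    d,off=insert(i,[75,55,40,25,12,4],f0)
    if d==4: seat(i,f0,off)
E
python3 - <<'E'
from act import *
fit('B',1)
E
```

```text
pre [-0.1  0.7  0.8] [ 454.3 -294.3  138. ]
grip w 28.759586139803897 F 39.99889438971877 [-0.5  3.6  6.2]
lift 29.072065362566605 39.998740050941706 25.7083
over [558.1 132.5 292.8] [557.8 132.4 291.7] 28.2583
75 fn 0.4 lat x 0.4 y -0.7 off [0. 0. 0.]
55 fn -0.4 lat x -0.1 y 0.0 off [ 0.02 -0.04  0.01]
40 fn -0.9 lat x -0.3 y -0.5 off [ 0.01 -0.04  0.01]
25 fn -0.7 lat x 0.2 y -0.6 off [-0.   -0.07 -0.  ]
12 fn -1.2 lat x -0.2 y -1.2 off [ 0.01 -0.11  0.  ]
4 fn -0.7 lat x 0.7 y -1.2 off [-0.   -0.18 -0.  ]
2.0 10.4 11.1
t 32.875
```

```bash
python3 - <<'E'
from act import *
fit('C',0)
manip.move_pose([430,130,310],(R.from_euler('y',-1.0)*R.from_quat(QD)).as_quat()); manip.sleep(.2)
snap('wrist','e3'); print(st()['time_s'],st()['wrist_force'])
c=load('e3')
for p in P: print(((proj(c,[p,p+6*n,p+50*n])-[150,130])*2.6).round().tolist())
a=c['pixels'][130:230,70:370]; cv2.imwrite('pics/e3c.png',cv2.resize(a,None,fx=2.6,fy=2.6,interpolation=cv2.INTER_CUBIC))
for p in P: print(((proj(c,[p,p+6*n,p+50*n])-[70,130])*2.6).round().tolist())
E
```

```text
pre [ 0.3  0.3 -0.4] [ 444.7 -370.6  138.1]
grip w 28.799924819748597 F 39.997556526213884 [-0.7  5.   4.7]
lift 29.1049623983745 39.99790783971548 38.375
over [557.2  47.2 292.8] [556.9  47.2 291.7] 40.9
75 fn -0.2 lat x -0.1 y 0.3 off [0. 0. 0.]
55 fn 0.1 lat x 1.0 y 1.1 off [-0.    0.02 -0.  ]
40 fn -0.1 lat x 0.5 y 1.1 off [0.05 0.08 0.03]
25 fn 0.6 lat x -0.7 y 1.6 off [0.08 0.15 0.04]
12 fn -0.5 lat x -0.2 y 0.8 off [0.04 0.24 0.02]
4 fn 0.3 lat x 0.4 y 1.7 off [0.03 0.29 0.02]
2.0 10.9 11.5
t 45.5167
46.45 [-0.01561263 -0.0841565   0.19270391]
[[510.0, 153.0], [512.0, 149.0], [537.0, 117.0]]
[[321.0, 151.0], [321.0, 147.0], [319.0, 115.0]]
[[132.0, 150.0], [129.0, 147.0], [102.0, 114.0]]
[[718.0, 153.0], [720.0, 149.0], [745.0, 117.0]]
[[529.0, 151.0], [529.0, 147.0], [527.0, 115.0]]
[[340.0, 150.0], [337.0, 147.0], [310.0, 114.0]]
```

View pics/e3c.png

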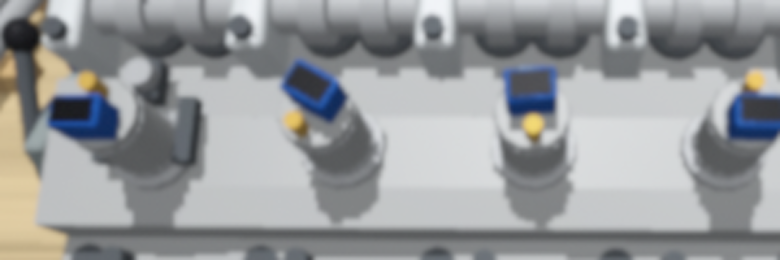

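The three injectors sit with their collars at about (340,148), (533,147) and (720,150). This matches the projected home positions and the look of the already-fitted one. The robot is clear.

```bash
python3 -c "
from plant import manip
print(manip.hand_in(), manip.observe()['time_s'])"
```

```text
the job is handed in; nothing more can be done
the job is handed in; nothing more can be done
```

I fitted all three reconditioned injectors in bores 1–3 and handed the job in at about 46.5 s; each collar met the head with a firm, square contact and the last picture shows them home. I never touched the worn injector or the loose items, but I did not re-photograph them at the end, and the hand-in returned no verdict.

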